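Stand the kit case on the mat, heavy end down

TASK

One end of the closed grey kit case is loaded much more heavily than the other, but nothing outside shows which. Lift it well clear of the counter by its swivelling handle and let it hang, so that you see which end sags; then, without dropping it, stand it upright on that heavy end, wholly on the cork mat, and let go of it. Leave the other things on the counter where they are.

Things in the scene. Friction and masses are not known exactly. Their poses are not given: they have to be found in the camera images.
- case: Closed grey plastic case, a bar 200 mm long (x) of 60 x 60 mm section (y, z), alike at both ends, about 0.73 kg. Lies flat at the start, handle up. Origin: centre of its underside (z = 0; top face z = 60 mm); flat end faces at x = -100 and +100 mm, it stands on one of them. Either end may be the heavy one, by chance; the frame does not tell.
- case_mid (a point): Centre of the case's volume, 30 mm above the body origin along its z. The centre of mass lies about 40 mm from here towards the heavy end: hung by its handle the case tilts 0.55 to 0.75 rad, heavy end down; tipped up about the heavy end's lower edge it goes over by itself beyond about 1.1 rad from flat.
- handle (a joint): Swivel of the handle about a pin across the case (its y) at mid length, 86 mm above the underside. 0 = square to the top; positive = leaning to the case's +x end; range +-1.75 rad. Slightly stiff (0.02 N m): the empty handle stays put, the hung case swings. Handle held upright, case hanging: negative = +x end is lower, positive = -x end is lower.
- handle_grip (a point): Centre of the black grip bar: 14 mm thick (along the case's length), 52 mm long (across the case), 24 mm high, 47 mm from the swivel pin, on two side legs. Its z points away from the pin. Grip it with the fingers closing along the case's length.
- mat: Square cork mat fixed on the counter, 200 x 200 mm, 4 mm thick. Origin: centre of its underside, on the counter; x and y along its sides.
- case_core: Solid block hidden inside the middle of the case, between the two end compartments with the loose contents; it moves with the case and is not handled. Origin at the centre of the case, axes as the case. The contents of the upper compartment rest on it when the case stands.
- mug: White mug, 80 mm wide, 85 mm high; bystander. Origin under its centre.
- soap_box: Cardboard carton 90 x 60 x 35 mm; bystander. Origin under its centre.
- detergent: White bottle, 80 mm wide, 150 mm high; bystander. Origin under its centre.
- jar: Glass jar, 80 mm wide, 110 mm high; bystander. Origin under its centre.
- spray_can: Aluminium can, 60 mm wide, 130 mm high; bystander. Origin under its centre.
- brush: Brush, 200 mm long along its x, lying; bystander. Origin under its middle.
- bowl: White bowl, 100 mm wide, 50 mm high; bystander. Origin under its centre.
Things that resemble listed ones, but are neither listed nor needed, are in the scene too. There is more than one size of the case; the one meant has the size given above.

How it is judged (in metres and radians):
On the way:
1. the case hangs by its handle, its middle more than 0.12 m above the counter, with one end sagging (tilted more than 0.3 rad) (height (world z) of case_mid above 0.12 m and angle between case's own z axis and vertical between 0.3 and 1.2 rad and contact force between handle and the fingers above 1 N), for 0.3 s.
At the end, for the whole second after the job is handed in: The case stands upright on its heavy end (within 0.06 rad), its centre within 70 mm of the mat's centre along each side of the mat, resting on the mat, still and released ((angle between case's own x axis and vertical below 0.06 rad or angle between case's own x axis and vertical above 3.0816 rad) and x of case_mid in the frame of mat between -0.07 and 0.07 m and y of case_mid in the frame of mat between -0.07 and 0.07 m and height (world z) of case_mid between 0.098 and 0.11 m and contact force between case_core and anything else below 1.2 N and linear speed of case below 0.02 m/s and angular speed of case below 0.1 rad/s and contact force between case and the fingers below 0.1 N); the robot touches nothing.
It fails at once if the case is dropped or flung (faster than 1.2 m/s) (linear speed of case above 1.2 m/s).
It fails at once if another thing on the counter is moved by more than 30 mm or knocked over (distance of any of mug, soap_box, detergent, jar, spray_can, brush, bowl from where it was at the start of the episode above 0.03 m or angle between any of mug, soap_box, detergent, jar, spray_can, bowl's own z axis and vertical above 0.4 rad).
It also fails if it takes over 67 s, if anything falls off the work surface, if the arm or the gripper's body presses on something with over 40 N, if the wrist force passes 120 N, or if a joint passes its speed limit or range.

ROBOT

A 6-joint arm with a two-finger parallel gripper is mounted at the origin on the work surface. World frame = base frame: x ahead of the robot, y to its left, z up, the work surface at z = 0. Lengths are in mm, angles in degrees, forces in N, time in s.
With the tool pointing down it reaches from about 375 to 975 mm from the base axis. Payload 3.8 kg.
Tool frame: the origin (TCP) lies midway between the tips of the shut fingers; the grasp point (between the pads) lies arm.grip_point_offset behind it (arm.grip_point_offset is the distance from the TCP to the grasp point, in mm); y points along the fingers, x is the direction in which the jaws open and shut, and the axes are right-handed (so a half turn about y gives the same grasp; the last joint's range is limited). The gripper opens to 85 mm and grips with 20 to 120 N. Pads are 22 mm wide; open, the fingers measure 114 mm over their backs; the gripper's body (76 mm by 85 mm) begins 54 mm behind the grasp point. The pads swing forward as they close: fully open they stand 13 mm farther back than shut.
Start: joints at [70.365, 15.12, 91.902, -0, 72.978, -2.114], TCP at [203.211, 643.68, 231.28] pointing down, gripper open.
Joint ranges: [-150.88, 150.88], [-54.13, 125.18], [17.81, 147.31], [-75.09, 255.09], [0, 152.58], [-146.25, 146.25]. Speed limits (degrees/s): [147.25, 147.25, 180, 180, 180, 180].

INTERFACE

Orientations are given as [roll, pitch, yaw] about the fixed x, y, z axes, in that order (R = Rz(yaw) Ry(pitch) Rx(roll)).
In Python, from station import arm gives the robot as it stands. The module is installed in compiled form; this text tells all that it offers.
- The arm moves only by the tool jog_arm, never from a script. Its argument "increments" is text: rows parted by semicolons, each of 4 numbers parted by spaces: the shift along the tool's x, y, z in cm, then the turn about the tool's y in degrees. In form: x y z roll; .... A call has 1 to 10 rows; each row shifts and turns the commanded pose from where the row before left it, along the tool's axes as they then stand; what a row does not reach is not made up. A row lasts 1/10 s, in which the tool goes at most 50 mm and 8.59 degrees, less where a joint would pass 70% of its speed; a pose out of reach is approached as far as the arm can. A call is refused whole if a number of a shift passes 5 or a number of a turn 8.59, either way. A call with a gripper value outside its range is refused whole. "claw" is the finger opening in cm, from 0 to 8.54, set as the call begins (left out, the last holds). The fingers move at their own pace and stop on an object; "newtons" is the grip in N (left out, the last holds). Time passes only in rows, so rows that do not move let the fingers close. It gives the time, the measured TCP pose, the force and the opening at its end, in the units of the state.
- arm.observe(): the state, without advancing time (a new reading comes with each control period).
- arm.get_image(name): name is "scene" or "side" or "wrist"; returns (picture, depth): 384x512x3 uint8, red, green, blue; 384x512 float32, mm along the optical axis (not along the pixel's ray), 0 where there is no reading.
- arm.camera_params(name): a dict with "camera_matrix" (3x3 intrinsics, pixels), "D" ([k1, k2, p1, p2, k3] as OpenCV has them; the pictures are not rectified), "R" (3x3) and "t" (3): a world point X has camera coordinates R X + t; the wrist camera has in their place "mount" (4x4, takes a point from camera to tool coordinates, whose origin is the TCP and whose axes are the tool frame's). Camera axes: x right, y down, z forward; pixel columns grow to the right and rows downward; lengths in mm; the calibration is good to about 2 mm. A picture is of the moment at which its call begins: read the wrist's pose just before it. camera_params takes no time and is no camera call.
- arm.hand_in(): hands the job in, once; it reports no verdict.
The state is a dict: "t": time; "q": joint angles; "qvel": joint speeds; "joint_efforts": joint torques, N m; "ee_pos": TCP position; "ee_rot": TCP orientation; "wrist_force": force on the tool from outside, world axes, zero at the start; "moment": the same for the moment, N m; "width": opening from 0.0 (shut) to 1.0 (fully open).
Only numpy, scipy, OpenCV 4.12 (cv2) and the standard library are available. Lean on these libraries where they do the work, as an engineer would, in place of code of your own. Each camera call takes 0.05 s, during which the arm holds its last target.

## Working session

There is one attempt and no reset: what is moved stays moved. The work goes in short steps, Python scripts to look and compute and a tool call to move; the robot and the scene stay as the last step left them, time stands still between calls to the robot, and variables do not carry over. Pictures are saved under pics/ and viewed, and the job is handed in when it is done.

Besides the shell and the picture viewer there is one more tool, called after "Emit:" in YAML: its name, and indented under it one key for each argument. jog_arm: Moves the arm, as the interface text tells. Its arguments: {"type":"object","properties":{"increments":{"type":"string"},"claw":{"type":"number"},"newtons":{"type":"number"}},"required":["increments"]}

```bash
mkdir -p pics
python3 - <<'E'
from station import arm
import cv2,numpy as np,pickle
s=arm.observe();print(s, arm.grip_point_offset)
d={}
for n in ("scene","side","wrist"):
    im,dp=arm.get_image(n);d[n]=(im,dp,arm.camera_params(n));cv2.imwrite(f"pics/{n}0.png",im[:,:,::-1])
    print(n,d[n][2])
pickle.dump(d,open("d0.pkl","wb"))
E
```

```text
{'t': 0.0, 'q': array([ 7.03656753e+01,  1.51691178e+01,  9.19820180e+01, -1.33110493e-03,
        7.29775838e+01, -2.11292896e+00]), 'qvel': array([ 0.02026203, -0.01676498, -0.10571997,  0.071642  , -0.05726928,
        0.05512755]), 'joint_efforts': array([-4.20024589e-04, -5.15129614e+01, -3.67304599e+01,  2.48297221e-05,
        1.31697144e-02,  1.87169491e-05]), 'ee_pos': array([202.96313646, 642.98863317, 229.95531001]), 'ee_rot': array([-89.99652525,   0.12867901,  72.47899926]), 'wrist_force': array([-0.45200883, -0.17470628,  0.1813927 ]), 'moment': array([-0.01977173,  0.00390818,  0.04846343]), 'width': 0.9988553032554327} 18.700000000000003
scene {'camera_matrix': array([[490.26123085,   0.        , 248.6552538 ],
       [  0.        , 490.26123085, 185.852328  ],
       [  0.        ,   0.        ,   1.        ]]), 'D': array([0.0417801, 0.       , 0.       , 0.       , 0.       ]), 'R': array([[-0.45357536,  0.89115636, -0.01047536],
       [ 0.72601476,  0.36265448, -0.58428101],
       [-0.5168868 , -0.27262073, -0.81148381]]), 't': array([ 171.00228915, -375.7323206
[... 390 characters left out ...]
04,  0.60370203, -0.71475112]]), 't': array([-410.77957272,  329.60351658,  873.62973219])}
wrist {'camera_matrix': array([[303.42463154,   0.        , 263.45605677],
       [  0.        , 303.42463154, 192.24176651],
       [  0.        ,   0.        ,   1.        ]]), 'D': array([-0.03913298,  0.        ,  0.        ,  0.        ,  0.        ]), 'mount': array([[ 9.99999889e-01,  4.31438142e-04, -1.87717155e-04,
        -5.51774997e-03],
       [ 3.01928428e-04, -2.82436731e-01,  9.59285881e-01,
        -1.42598534e+02],
       [ 3.60854299e-04, -9.59285832e-01, -2.82436830e-01,
         7.18494028e+01],
       [ 0.00000000e+00,  0.00000000e+00,  0.00000000e+00,
         1.00000000e+00]])}
```

View pics/scene0.png

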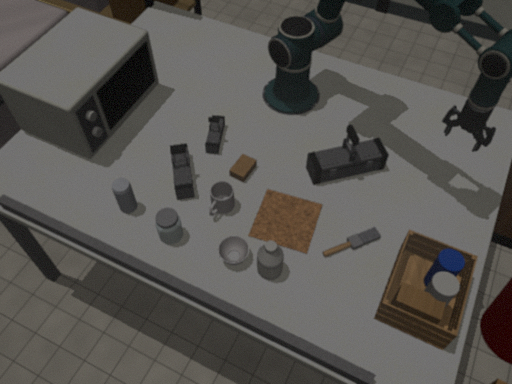

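View pics/side0.png

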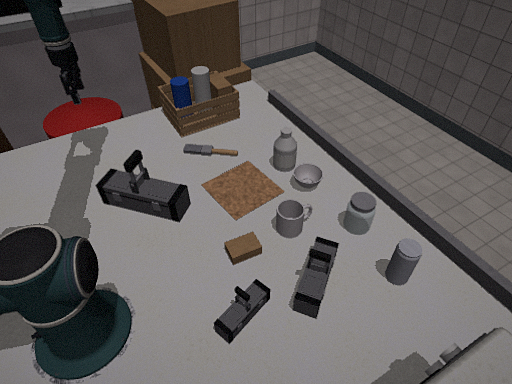

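View pics/wrist0.png

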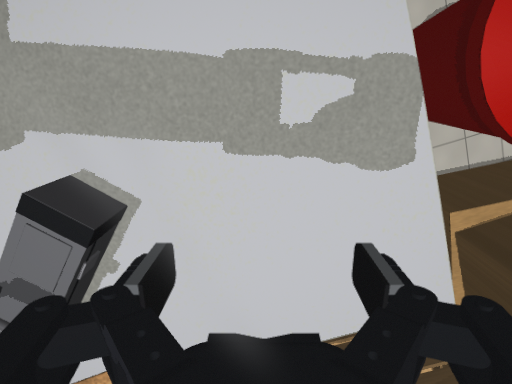

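Three case-like things in the scene picture: (346,158), (182,170) and (215,133). I'll measure them, along with the mat.

```bash
cat > h.py <<'E'
import numpy as np,cv2
from scipy.spatial.transform import Rotation as Ro
def cloud(dp,c,pose=None):
    h,w=dp.shape
    u,v=np.meshgrid(np.arange(w),np.arange(h))
    p=cv2.undistortPoints(np.stack([u,v],-1).reshape(-1,1,2).astype(float),c["camera_matrix"],c["D"]).reshape(h,w,2)
    X=np.dstack([p*dp[...,None],dp])
    if "R" in c: W=(X-c["t"])@c["R"]
    else:
        M=c["mount"];T=X@M[:3,:3].T+M[:3,3]
        W=T@Ro.from_euler('xyz',pose[1],degrees=True).as_matrix().T+pose[0]
    W[dp<=0]=np.nan
    return W
E
python3 - <<'E'
import pickle,numpy as np,cv2
from h import *
d=pickle.load(open("d0.pkl","rb"))
for n,boxes in (("scene",{"A":(300,120,392,188),"B":(165,140,198,200),"C":(202,112,230,156)}),("side",{"A":(92,148,195,222),"B":(290,232,345,318),"C":(210,278,275,342)})):
    im,dp,c=d[n];W=cloud(dp,c)
    print(n,"table z",np.nanmedian(W[...,2][(np.abs(W[...,2])<30)]))
    for k,(a,b,e,f) in boxes.items():
        P=W[b:f,a:e].reshape(-1,3)
        z=P[:,2]; Q=P[(z>20)&(z<200)]
        hist,ed=np.histogram(Q[:,2],bins=np.arange(20,200,6));print(k,dict(zip(ed[:-1].astype(int),hist)))
        zt=ed[np.argmax(hist)]; T=Q[np.abs(Q[:,2]-zt-3)<8][:,:2].astype(np.float32)
        print(k,"top z",np.median(Q[np.abs(Q[:,2]-zt-3)<8][:,2]),cv2.minAreaRect(T), "maxz",Q[:,2].max(), Q[Q[:,2]>np.median(Q[np.abs(Q[:,2]-zt-3)<8][:,2])+30].mean(0))
    # mat
    hsv=cv2.cvtColor(im,cv2.COLOR_RGB2HSV)
    a,b,e,f=(245,185,325,255) if n=="scene" else (198,158,288,218)
    m=np.zeros(dp.shape,bool);m[b:f,a:e]=True
    m&=(hsv[...,1]>80)&(np.abs(W[...,2]-4)<12)
    print("mat",cv2.minAreaRect(W[m][:,:2].astype(np.float32)),np.median(W[m][:,2]))
im=d["scene"][0][100:215,150:400,::-1];cv2.imwrite("pics/crop_s.png",cv2.resize(im,None,fx=3.2,fy=3.2,interpolation=cv2.INTER_CUBIC))
im=d["side"][0][140:225,85:205,::-1];cv2.imwrite("pics/crop_A.png",cv2.resize(im,None,fx=6,fy=6,interpolation=cv2.INTER_CUBIC))
E
```

```text
scene table z -0.8860138839309636
A {np.int64(20): np.int64(72), np.int64(26): np.int64(77), np.int64(32): np.int64(77), np.int64(38): np.int64(82), np.int64(44): np.int64(77), np.int64(50): np.int64(88), np.int64(56): np.int64(80), np.int64(62): np.int64(108), np.int64(68): np.int64(107), np.int64(74): np.int64(584), np.int64(80): np.int64(689), np.int64(86): np.int64(73), np.int64(92): np.int64(14), np.int64(98): np.int64(12), np.int64(104): np.int64(9), np.int64(110): np.int64(12), np.int64(116): np.int64(35), np.int64(122): np.int64(22), np.int64(128): np.int64(9), np.int64(134): np.int64(14), np.int64(140): np.int64(5), np.int64(146): np.int64(6), np.int64(152): np.int64(3), np.int64(158): np.int64(6), np.int64(164): np.int64(14), np.int64(170): np.int64(21), np.int64(176): np.int64(15), np.int64(182): np.int64(22), np.int64(188): np.int64(51)}
A top z 80.52952708276749 ((263.7809753417969, 329.77520751953125), (88.61408233642578, 273.66943359375), 42.07574462890625) maxz 199.17052041939786 [269.31776315 328.64046736 162.73383628]
B {np.int64(20): np.int64(19), np.int64(26): np.
[... 4618 characters left out ...]
 np.int64(39), np.int64(116): np.int64(0), np.int64(122): np.int64(0), np.int64(128): np.int64(0), np.int64(134): np.int64(0), np.int64(140): np.int64(0), np.int64(146): np.int64(0), np.int64(152): np.int64(0), np.int64(158): np.int64(0), np.int64(164): np.int64(0), np.int64(170): np.int64(0), np.int64(176): np.int64(0), np.int64(182): np.int64(0), np.int64(188): np.int64(0)}
C top z 46.57724560318695 ((342.7102355957031, -158.91668701171875), (152.18954467773438, 48.902137756347656), 19.664060592651367) maxz 112.9129378207157 [ 341.13936918 -161.0618134   104.61402125]
mat ((554.3594970703125, 232.17669677734375), (204.79959106445312, 201.6427764892578), 8.228435516357422) 3.868322545861136
```

View pics/crop_s.png

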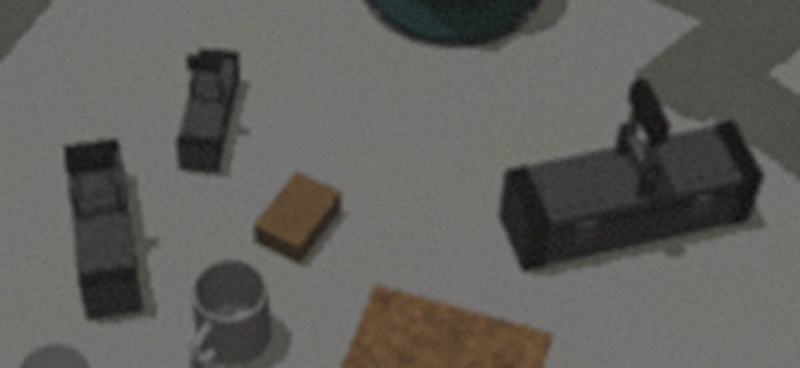

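View pics/crop_A.png

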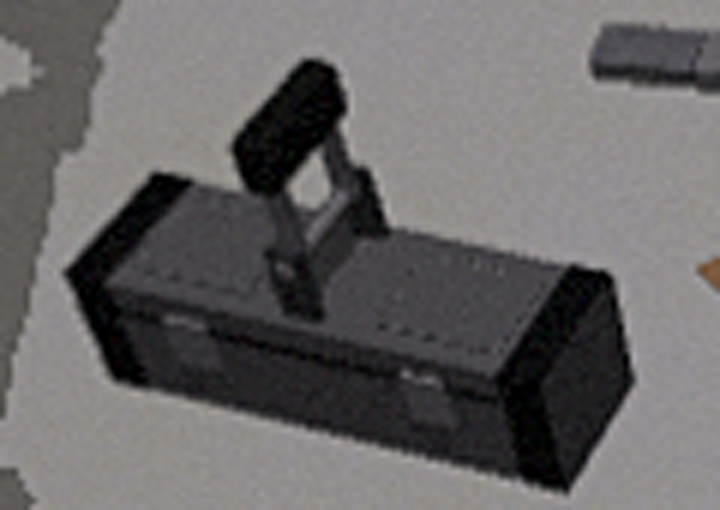

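Run:
```python
import pickle,numpy as np,cv2
from h import *
d=pickle.load(open("d0.pkl","rb"))
for n,(a,b,e,f) in (("scene",(165,140,198,200)),("side",(285,225,350,320))):
    im,dp,c=d[n];W=cloud(dp,c);P=W[b:f,a:e].reshape(-1,3)
    T=P[np.abs(P[:,2]-60)<5];r=cv2.minAreaRect(T[:,:2].astype(np.float32));print(n,r)
    ang=np.radians(r[2]);ax=np.array([np.cos(ang),np.sin(ang)]);ay=np.array([-ax[1],ax[0]])
    for lo,hi in ((80,100),(100,118),(120,135),(135,152)):
        Q=P[(P[:,2]>lo)&(P[:,2]<hi)];L=(Q[:,:2]-r[0])@ax;Y=(Q[:,:2]-r[0])@ay
        print(lo,hi,len(Q),"along",np.percentile(L,[5,50,95]).round(1),"across",np.percentile(Y,[5,50,95]).round(1))
d_=d["side"];W=cloud(d_[1],d_[2])
boxes={"mug":(272,198,312,240),"jar":(345,190,380,235),"can":(385,240,420,285),"soap":(222,232,265,264),"bowl":(292,165,325,192),"det":(272,128,300,170),"brush":(182,142,240,158)}
for k,(a,b,e,f) in boxes.items():
    P=W[b:f,a:e].reshape(-1,3);P=P[P[:,2]>14];print(k,P.min(0).round(),P.max(0).round())
im=d["side"][0][185:330,215:430,::-1];cv2.imwrite("pics/crop_B.png",cv2.resize(im,None,fx=3.7,fy=3.7,interpolation=cv2.INTER_CUBIC))
```

```text
scene ((555.140625, -173.9105224609375), (205.1969451904297, 60.74912643432617), 36.782718658447266)
80 100 50 along [-5.9 -0.   5.9] across [-25.4  -0.8  23.3]
100 118 11 along [-7.  -3.9 -0.1] across [-20.7 -16.   17.9]
120 135 48 along [-14.8  -5.6  -1.7] across [-20.4   2.6  23.1]
135 152 67 along [-18.2  -8.7  -3.7] across [-24.4  -1.7  22.6]
side ((529.8115234375, -131.84912109375), (221.61550903320312, 153.29063415527344), 37.09641647338867)
80 100 86 along [-17.1 -12.6  -6.6] across [-71.8 -46.4 -21.8]
100 118 9 along [-20.3 -19.1 -17.6] across [-65.7 -63.1 -28.2]
120 135 50 along [-27.4 -26.  -23.5] across [-70.8 -47.7 -24.2]
135 152 137 along [-28.8 -23.9 -17.4] across [-69.4 -46.8 -24.5]
mug [552. -30.  14.] [666.  52.  88.]
jar [ 731. -126.   14.] [917. -13. 114.]
can [ 715. -302.   14.] [ 773. -245.  133.]
soap [386. -28.  14.] [480.  39.  39.]
bowl [701.  88.  14.] [802. 224.  53.]
det [699. 175.  14.] [774. 291. 152.]
brush [458. 386.  14.] [625. 529.  24.]
```

View pics/crop_B.png

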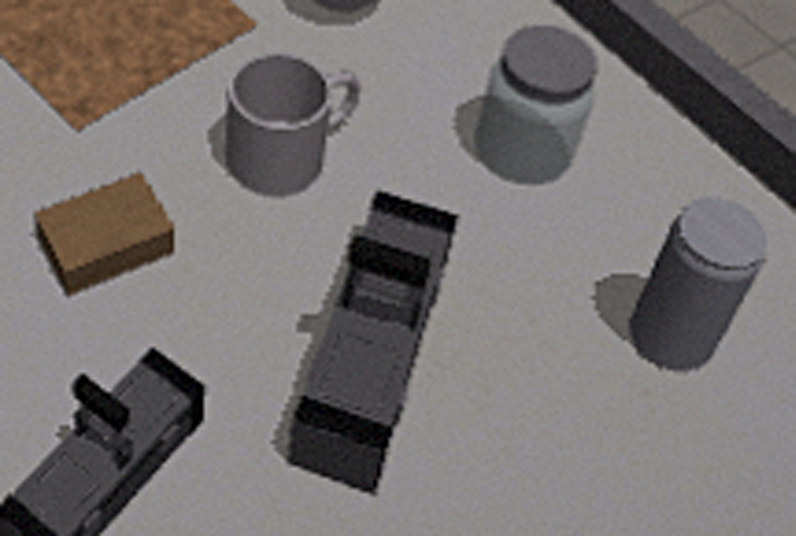

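B, at scene (182,170) and side (317,275), measures about 201x62x60 mm, so it is the one meant. A at (346,158) is about 272x85x81 and C at (215,133) about 152x49x46, so neither fits. The crop confirms it: B's handle leans slightly towards the base-side end. The grip is near (545,-181,132) and the case yaw is about 37°. First I turn the tool to that yaw and rise.

Emit:
jog_arm:
  increments: "0 -1 0 7.1; 0 -1 0 7.1; 0 -1 0 7.1; 0 -1 0 7.1; 0 -1 0 7.1; 0 0 0 0"
  claw: 6
  newtons: 60

```text
t: 0.75
ee_pos: [203.4, 644.4, 282.8]
ee_rot: [-89.9, -0.1, 37.0]
wrist_force: [0.3, -0.4, 0.0]
width: 0.699
```

Emit:
jog_arm:
  increments: "-1.12 0 -4.32 0; -1.12 0 -4.32 0; -1.12 0 -4.32 0; -1.12 0 -4.32 0; -1.12 0 -4.32 0; -1.12 0 -4.32 0; -1.12 0 -4.32 0; -1.12 0 -4.32 0; -1.12 0 -4.32 0; -1.12 0 -4.32 0"

```text
t: 1.75
ee_pos: [373.5, 229.4, 280.6]
ee_rot: [-90.0, 0.0, 37.2]
wrist_force: [1.0, -0.2, 0.0]
width: 0.701
```

Emit:
jog_arm:
  increments: "-1.12 0 -4.32 0; -1.12 0 -4.32 0; -1.12 0 -4.32 0; -1.12 0 -4.32 0; -1.12 0 -4.32 0; -1.12 0 -4.32 0; -1.12 0 -4.32 0; -1.12 0 -4.32 0; -1.12 0 -4.32 0; 0 0 0 0"

```text
t: 2.75
ee_pos: [527.9, -144.6, 280.0]
ee_rot: [-90.0, 0.1, 36.9]
wrist_force: [-1.2, 0.2, -0.4]
width: 0.703
```

```bash
cat > wl.py <<'E'
import sys
from station import arm
from h import *
import pickle
n=sys.argv[1]
s=arm.observe();print(s["t"],s["ee_pos"].round(1),s["ee_rot"].round(2),s["qvel"].round(2),s["q"].round(1))
im,dp=arm.get_image("wrist");pickle.dump((s,im,dp),open(f"w{n}.pkl","wb"));cv2.imwrite(f"pics/w{n}.png",im[:,:,::-1])
E
python3 wl.py 1
python3 - <<'E'
import pickle
from h import *
from station import arm
s,im,dp=pickle.load(open("w1.pkl","rb"))
W=cloud(dp,arm.camera_params("wrist"),(s["ee_pos"],s["ee_rot"]))
P=W.reshape(-1,3);P=P[np.hypot(P[:,0]-552,P[:,1]+175)<140]
T=P[np.abs(P[:,2]-59)<6];r=cv2.minAreaRect(T[:,:2].astype(np.float32));print(r)
Ri=Ro.from_euler('xyz',s["ee_rot"],degrees=True).as_matrix()
for lo,hi in ((75,98),(98,118),(120,140),(138,155)):
    Q=P[(P[:,2]>lo)&(P[:,2]<hi)]; L=(Q-s["ee_pos"])@Ri
    print(lo,hi,len(Q),np.percentile(L,[3,50,97],axis=0).round(1).tolist(),np.median(Q,0).round(1))
L=(np.r_[r[0],60]-s["ee_pos"])@Ri;print("centre in tool",L)
E
```

```text
2.75 [ 527.9 -144.6  280. ] [-90.05   0.1   36.89] [ 3.25 -2.18  2.36  2.99  2.63  2.94] [-1.790e+01 -3.000e-01  1.041e+02 -1.000e-01  7.620e+01 -5.470e+01]
((552.8230590820312, -175.13104248046875), (201.03211975097656, 62.23236083984375), 37.26445388793945)
75 98 291 [[-4.0, 184.3, -63.7], [2.9, 189.6, -32.8], [8.4, 200.9, -12.8]] [ 549.7 -169.4   90.5]
98 118 46 [[-3.5, 169.5, -58.8], [1.1, 176.2, -23.7], [2.8, 181.4, -19.2]] [ 543.2 -163.1  103.9]
120 140 205 [[-14.5, 140.5, -60.2], [-2.5, 146.7, -25.2], [-0.5, 154.9, -13.3]] [ 541.6 -167.4  133.4]
138 155 715 [[-16.5, 134.8, -62.3], [-9.5, 136.5, -37.4], [-2.9, 141.2, -14.2]] [ 542.4 -180.4  143.5]
centre in tool [  1.98504213 220.04100434 -39.23151498]
```

View pics/w1.png

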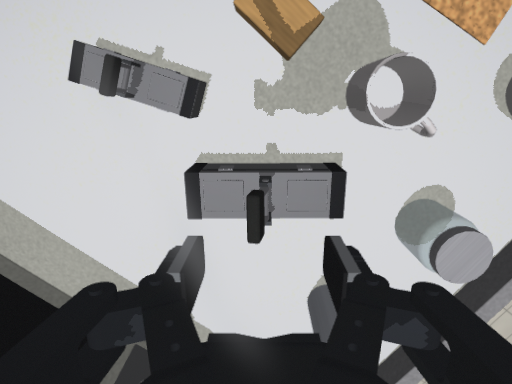

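The case lies under the gripper, aligned with the jaws. Its grip is at pixel (256,216), in tool axes x ≈ -8, z ≈ -38 mm. I shift over it and go part way down.

Emit:
jog_arm:
  increments: "-0.4 0 -1.9 0; -0.4 0 -1.9 0; 0 2 0 0; 0 2 0 0; 0 2 0 0; 0 0 0 0; 0 0 0 0"
  claw: 5

```text
t: 3.5
ee_pos: [543.5, -175.1, 221.2]
ee_rot: [-90.0, 0.0, 37.0]
wrist_force: [-0.2, 0.8, 0.9]
width: 0.585
```

```bash
python3 wl.py 2
python3 - <<'E'
import pickle
from h import *
from station import arm
s,im,dp=pickle.load(open("w2.pkl","rb"))
W=cloud(dp,arm.camera_params("wrist"),(s["ee_pos"],s["ee_rot"]))
P=W.reshape(-1,3);P=P[np.hypot(P[:,0]-552,P[:,1]+175)<140]
T=P[np.abs(P[:,2]-59)<6];r=cv2.minAreaRect(T[:,:2].astype(np.float32));print(r)
Ri=Ro.from_euler('xyz',s["ee_rot"],degrees=True).as_matrix()
for lo,hi in ((75,98),(120,140),(138,155)):
    Q=P[(P[:,2]>lo)&(P[:,2]<hi)]; L=(Q-s["ee_pos"])@Ri
    print(lo,hi,len(Q),np.percentile(L,[3,50,97],axis=0).round(1).tolist(),np.median(Q,0).round(1))
E
```

```text
3.5 [ 543.5 -175.1  221.2] [-8.997e+01  3.000e-02  3.704e+01] [ 0.13 -0.95 -1.56  0.01 -0.07  0.14] [-20.4   4.3 105.5  -0.   70.2 -57.4]
((552.5546264648438, -175.1739501953125), (200.70530700683594, 61.71754455566406), 37.11912536621094)
75 98 393 [[1.3, 125.3, -29.8], [9.0, 130.6, 2.8], [13.9, 143.6, 20.9]] [ 548.8 -167.5   90.6]
120 140 304 [[-10.2, 81.4, -26.5], [3.5, 87.9, 3.4], [5.4, 96.0, 20.3]] [ 543.7 -170.   133.3]
138 155 1180 [[-11.0, 76.1, -28.5], [-4.2, 77.9, -3.5], [2.7, 81.8, 19.4]] [ 542.1 -180.4  143.4]
```

View pics/w2.png

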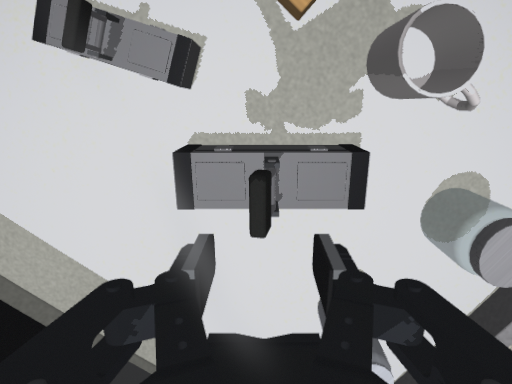

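The handle, at pixel (260,203), is between the fingers in x, and z needs about -4 mm more. I go down 103 mm and close on the bar slightly above its centre.

Emit:
jog_arm:
  increments: "-0.2 1.5 -0.45 0; 0 2 0 0; 0 2 0 0; 0 2 0 0; 0 1.5 0 0; 0 1.0 0 0; 0 0.3 0 0; 0 0 0 0; 0 0 0 0"

```text
t: 4.45
ee_pos: [545.3, -180.3, 119.3]
ee_rot: [-90.1, -0.1, 37.0]
wrist_force: [-0.3, -0.3, -0.4]
width: 0.585
```

Emit:
jog_arm:
  increments: "0 0 0 0; 0 0 0 0; 0 0 0 0; 0 0 0 0; 0 0 0 0; 0 0 0 0; 0 0 0 0; 0 0 0 0"
  claw: 0
  newtons: 80

```text
t: 5.25
ee_pos: [547.5, -179.7, 120.5]
ee_rot: [-90.2, -0.3, 36.9]
wrist_force: [4.3, 3.1, 4.4]
width: 0.147
```

```bash
python3 wl.py 3
```

```text
5.25 [ 547.5 -179.7  120.5] [-90.22  -0.3   36.94] [ 0.02  0.04 -0.09 -0.03  0.1   0.02] [-20.7   9.7 110.8   0.2  59.2 -57.8]
```

View pics/w3.png

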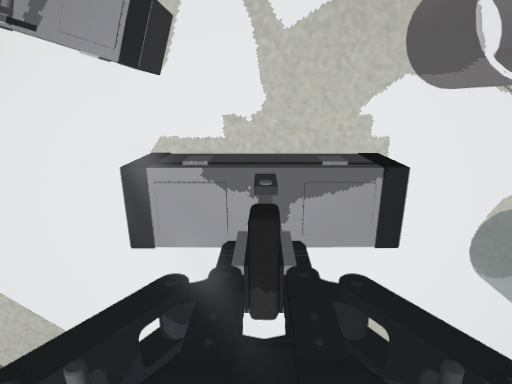

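The bar sits between the pads at pixel (265,260), opening ≈13 mm. I lift gently.

Emit:
jog_arm:
  increments: "0.3 0 0 0; 0.3 -0.3 0 0; 0 -0.5 0 0; 0 -0.8 0 0; 0 -1 0 0; 0 -1 0 0; 0 -1 0 0; 0 -1 0 0; 0 -1 0 0; 0 -1 0 0"

```text
t: 6.3
ee_pos: [549.3, -176.4, 195.2]
ee_rot: [-90.0, 0.0, 37.0]
wrist_force: [0.6, 0.5, -7.4]
width: 0.149
```

Emit:
jog_arm:
  increments: "0 -1.2 0 0; 0 -1.2 0 0; 0 -1.2 0 0; 0 -1.2 0 0; 0 -1.2 0 0; 0 -1.2 0 0; 0 -1.2 0 0; 0 -1 0 0; 0 -0.6 0 0; 0 -0.2 0 0"

```text
t: 7.3
ee_pos: [549.8, -176.5, 297.4]
ee_rot: [-90.1, -0.0, 37.0]
wrist_force: [0.5, 0.4, -7.4]
width: 0.145
```

Emit:
jog_arm:
  increments: "0 0 0 0; 0 0 0 0; 0 0 0 0; 0 0 0 0; 0 0 0 0; 0 0 0 0; 0 0 0 0; 0 0 0 0; 0 0 0 0; 0 0 0 0"

```text
t: 8.3
ee_pos: [549.3, -176.4, 296.3]
ee_rot: [-90.0, -0.0, 37.0]
wrist_force: [-0.4, 0.0, -7.2]
width: 0.144
```

```bash
python3 wl.py 4
python3 - <<'E'
from station import arm
import cv2
im,dp=arm.get_image("side");cv2.imwrite("pics/side4.png",im[:,:,::-1])
print(arm.observe()["wrist_force"])
E
```

```text
8.3 [ 549.3 -176.4  296.3] [-90.    -0.    36.98] [ 0.06  0.02  0.01  0.01 -0.01 -0.01] [-20.3   2.6  99.5  -0.   78.  -57.3]
[ 0.17219899 -0.18207038 -7.08832492]
```

View pics/w4.png

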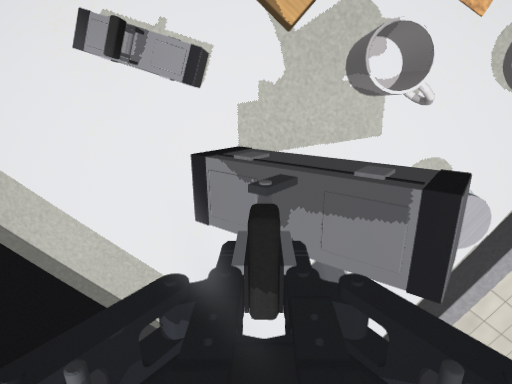

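View pics/side4.png

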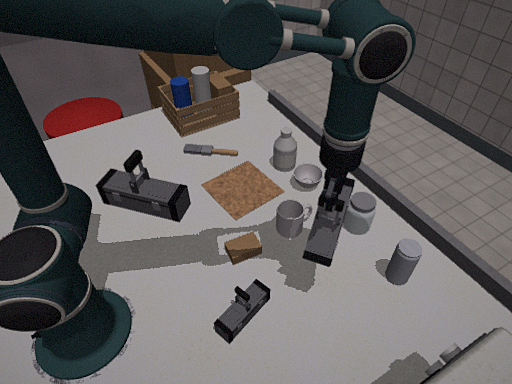

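In the wrist picture the right end at (440,235) is nearer the camera, so higher, and the left end at (200,185) sags. The heavy end is therefore the tool's -x end, towards the base. I carry the case over the mat gently, for a standing direction of -tool x.

Emit:
jog_arm:
  increments: "0.2 0 0.2 0; 0.4 0 0.4 0; 0.6 0 0.6 0; 0.8 0 0.8 0; 1 0 1.05 0; 1.1 0 1.15 0; 1.1 0 1.15 0; 1.1 0 1.15 0; 1.1 0 1.15 0; 1.1 0 1.15 0"

```text
t: 9.4
ee_pos: [564.4, -53.4, 296.3]
ee_rot: [-90.0, -0.0, 37.0]
wrist_force: [1.2, 0.4, -7.2]
width: 0.144
```

Emit:
jog_arm:
  increments: "1.1 0 1.15 0; 1.1 0 1.15 0; 1.1 0 1.15 0; 1.1 0 1.15 0; 1.1 0 1.15 0; 1.1 0 1.15 0; 1.1 0 1.15 0; 1.1 0 1.15 0; 1.1 0 1.15 0; 1.1 0 1.15 0"

```text
t: 10.4
ee_pos: [583.1, 104.4, 296.3]
ee_rot: [-90.0, 0.0, 37.0]
wrist_force: [-0.4, -0.4, -6.4]
width: 0.142
```

Emit:
jog_arm:
  increments: "1.1 0 1.15 0; 1.1 0 1.15 0; 1.1 0 1.15 0; 1.1 0 1.15 0; 1.1 0 1.15 0; 1.1 0 1.15 0; 1.1 0 1.15 0; 0.8 0 0.8 0; 0.5 0 0.5 0; 0.2 0 0.2 0"

```text
t: 11.4
ee_pos: [599.1, 235.5, 296.1]
ee_rot: [-90.0, 0.0, 37.0]
wrist_force: [1.1, -0.6, -6.8]
width: 0.146
```

Emit:
jog_arm:
  increments: "0 -0 0 0; 0 0 0 0; 0 0 0 0; 0 0 0 0; 0 0 0 0; 0 0 0 0; 0 0 0 0; 0 0 0 0; 0 0 0 0; 0 0 0 0"

```text
t: 12.4
ee_pos: [599.0, 234.7, 296.3]
ee_rot: [-90.0, 0.0, 37.0]
wrist_force: [0.6, -0.3, -7.0]
width: 0.146
```

```bash
python3 wl.py 5
python3 - <<'E'
import pickle
from station import arm
from h import *
im,dp=arm.get_image("side");cv2.imwrite("pics/side5.png",im[:,:,::-1])
s,iw,dw=pickle.load(open("w5.pkl","rb"))
Ri=Ro.from_euler('xyz',s["ee_rot"],degrees=True).as_matrix()
W=cloud(dw,arm.camera_params("wrist"),(s["ee_pos"],s["ee_rot"]))
L=(W-s["ee_pos"])@Ri
np.save("L5.npy",L)
# top face: fit plane to points in rows/cols near panels
for (u,v) in ((225,200),(215,185),(230,215),(350,225),(380,235),(340,250),(200,190),(430,240),(200,175)):
    print((u,v),L[v,u].round(1),W[v,u].round(1))
# mat from wrist
hsv=cv2.cvtColor(iw,cv2.COLOR_RGB2HSV)
m=(hsv[...,1]>80)&(np.abs(W[...,2]-4)<10);print(m.sum())
E
```

```text
12.4 [599.  234.7 296.3] [-90.     0.    36.98] [ 0.09  0.07  0.03 -0.07  0.03 -0.04] [ 19.2   9.9  91.4  -0.   78.7 -17.8]
(225, 200) [-31.   89.4  -3. ] [576.1 213.7 206.8]
(215, 185) [-39.6  96.2   7.6] [562.8 217.  200.1]
(230, 215) [-27.1  87.4 -15.1] [586.5 206.3 208.9]
(350, 225) [52.1 26.4  1.5] [639.7 267.3 269.9]
(380, 235) [66.1 14.7  0.2] [651.7 274.7 281.6]
(340, 250) [ 48.2  29.8 -16.9] [647.6 250.3 266.5]
(200, 190) [-55.1 109.8  -0.5] [555.3 201.2 186.5]
(430, 240) [86.5 -0.4  4.1] [665.6 290.  296.6]
(200, 175) [-54.4 110.3  12.7] [547.9 212.1 186. ]
13699
```

View pics/w5.png

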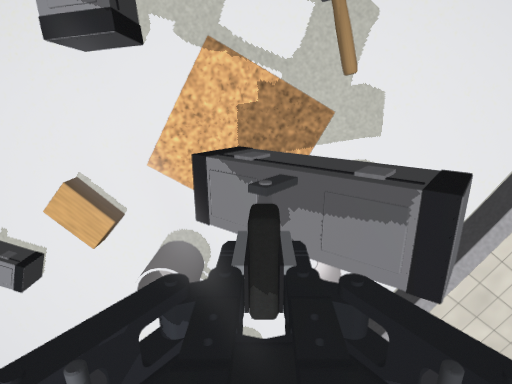

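View pics/side5.png

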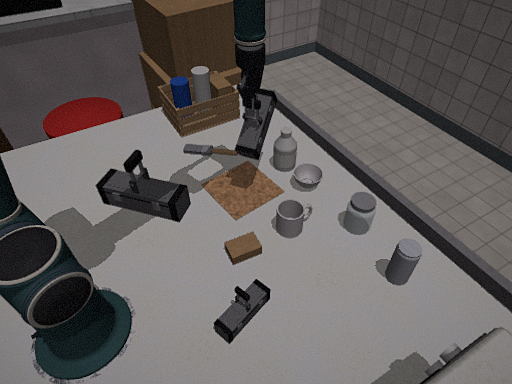

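Run:
```python
import numpy as np
L=np.load("L5.npy")
for (u,v) in ((165,285),(180,275),(220,250),(215,262),(200,300),(150,330),(100,340),(60,370),(140,300),(190,320),(210,330),(240,245)):
    print((u,v),L[v,u].round(1))
P=L[230:].reshape(-1,3);P=P[(P[:,0]<0)&(P[:,1]<10)&(P[:,1]>-120)]
for lo in range(-120,10,8):
    Q=P[(P[:,1]>=lo)&(P[:,1]<lo+8)]
    if len(Q): print(lo,len(Q),"x",Q[:,0].min().round(1),Q[:,0].max().round(1),"z",Q[:,2].min().round(),Q[:,2].max().round())
```

```text
(165, 285) [-33.8 -52.6  12.2]
(180, 275) [-30.5 -45.6  11.8]
(220, 250) [ -69.7  296.6 -154.1]
(215, 262) [ -78.9  297.3 -176.1]
(200, 300) [-18.5 -67.5  17.1]
(150, 330) [-200.8  296.4 -311.8]
(100, 340) [-43.5 -77.9  11.7]
(60, 370) [-48.2 -87.9  11.8]
(140, 300) [-39.1 -61.2  12.3]
(190, 320) [-19.5 -75.8  16.9]
(210, 330) [-13.5 -79.7  17. ]
(240, 245) [-10.5 -19.3  10.9]
-104 346 x -19.3 -7.0 z 18.0 21.0
-96 2800 x -62.8 -0.1 z 8.0 21.0
-88 4659 x -63.6 -0.1 z 3.0 19.0
-80 4165 x -58.2 -0.1 z -10.0 18.0
-72 2595 x -53.9 -7.7 z -12.0 18.0
-64 2381 x -47.8 -7.8 z -12.0 16.0
-56 1936 x -43.0 -8.0 z -9.0 14.0
-48 748 x -38.3 -7.8 z -12.0 14.0
-40 411 x -22.2 -6.2 z -11.0 12.0
-32 1079 x -19.9 -0.2 z -25.0 21.0
-24 736 x -19.8 -0.2 z -26.0 20.0
-16 183 x -19.8 -7.6 z 6.0 12.0
-8 46 x -17.9 -8.0 z 6.0 11.0
```

The top-face slope in the depth is 0.77, so the tilt is 0.657 rad with the tool's -x end low. The scene side picture shows the hung case clear of everything, at about (257,125). The gripper's knuckles flare out above the pads and would meet the case at about 1.37 rad. So I tip to about 1.33, then ease the case upright against the hand. Now I finish centring and lower until the edge touches the mat.

Emit:
jog_arm:
  increments: "0.3 0 0.4 0; 0.6 0 0.7 0; 0.6 0 0.7 0; 0.4 0 0.5 0; 0.1 1 0.2 0; 0 1.5 0 0; 0 1.5 0 0; 0 1.5 0 0; 0 1.5 0 0; 0 1.5 0 0"

```text
t: 13.5
ee_pos: [599.6, 266.3, 209.3]
ee_rot: [-90.0, 0.1, 37.0]
wrist_force: [0.1, 0.3, -6.8]
width: 0.149
```

Emit:
jog_arm:
  increments: "0 1.3 0 0; 0 1 0 0; 0 0.7 0 0; 0 0.4 0 0; 0 0.2 0 0; 0 0 0 0; 0 0 0 0; 0 0 0 0"

```text
t: 14.3
ee_pos: [600.4, 266.9, 176.1]
ee_rot: [-90.0, -0.1, 37.0]
wrist_force: [-0.6, -0.6, -6.7]
width: 0.144
```

Emit:
jog_arm:
  increments: "0 0.2 0 0; 0 0.2 0 0; 0 0.2 0 0; 0 0 0 0; 0 0 0 0"

```text
t: 14.8
ee_pos: [599.8, 266.7, 169.0]
ee_rot: [-90.0, 0.0, 37.0]
wrist_force: [0.6, -0.1, -6.7]
width: 0.147
```

Emit:
jog_arm:
  increments: "0 0.2 0 0; 0 0.2 0 0; 0 0.2 0 0; 0 0 0 0; 0 0 0 0"

```text
t: 15.3
ee_pos: [602.4, 268.1, 166.5]
ee_rot: [-90.1, -0.4, 37.0]
wrist_force: [2.7, 2.9, 6.0]
width: 0.147
```

Run:
```python
from station import arm
import cv2
print(arm.observe())
im,dp=arm.get_image("side");cv2.imwrite("pics/side6.png",cv2.resize(im[60:230,180:340,::-1],None,fx=3.5,fy=3.5))
```

```text
{'t': 15.3, 'q': array([ 2.18091271e+01,  1.57773527e+01,  9.80797066e+01,  3.83899083e-02,
        6.57404651e+01, -1.51849432e+01]), 'qvel': array([ 0.01539476,  0.04145082,  0.05804237,  0.05328852, -0.02474082,
       -0.01908732]), 'joint_efforts': array([-9.84469950e-01, -4.62612963e+01, -3.04098952e+01, -6.14984874e-01,
        1.03648100e+00, -1.09148549e-02]), 'ee_pos': array([602.42116794, 268.110937  , 166.53579529]), 'ee_rot': array([-90.07153836,  -0.39761513,  36.97866819]), 'wrist_force': array([2.66273371, 2.89223826, 5.9715878 ]), 'moment': array([ 0.57170148, -0.39195288, -0.0335918 ]), 'width': 0.14710925109933853}
```

View pics/side6.png

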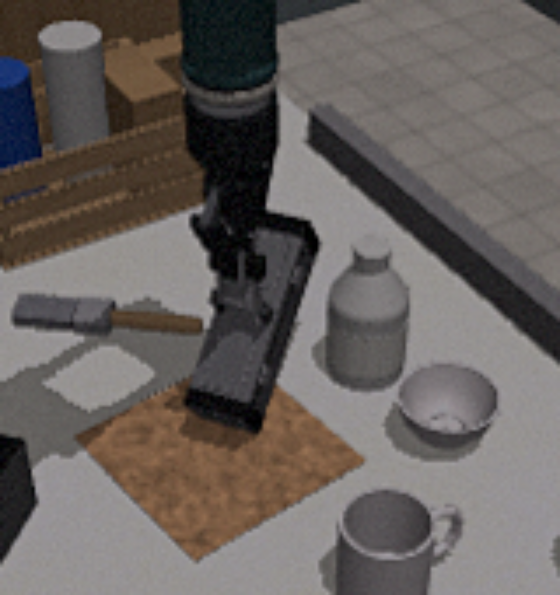

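The heavy lower edge touches the mat at about (225,415) in the crop, and the wrist feels a net +6 N. I pull along -tool x on the arc so that the case tips up.

Emit:
jog_arm:
  increments: "-0.4 -0.05 0 0; -0.5 -0.05 0 0; -0.5 -0.05 0 0; -0.5 -0.05 0 0; -0.5 0 0 0; -0.5 0 0 0; -0.4 0 0 0; 0 0 0 0"

```text
t: 16.15
ee_pos: [575.7, 247.8, 169.9]
ee_rot: [-90.1, -0.4, 37.0]
wrist_force: [-0.4, 0.5, 11.9]
width: 0.147
```

```bash
cat > tl.py <<'E'
import sys
from station import arm
from h import *
n=sys.argv[1]
s=arm.observe();print(s["t"],s["ee_pos"].round(1),s["wrist_force"].round(1))
im,dp=arm.get_image("side");cv2.imwrite(f"pics/t{n}.png",cv2.resize(im[60:230,180:340,::-1],None,fx=3.5,fy=3.5))
E
python3 tl.py 7
```

```text
16.15 [575.7 247.8 169.9] [-0.4  0.5 11.9]
```

View pics/t7.png

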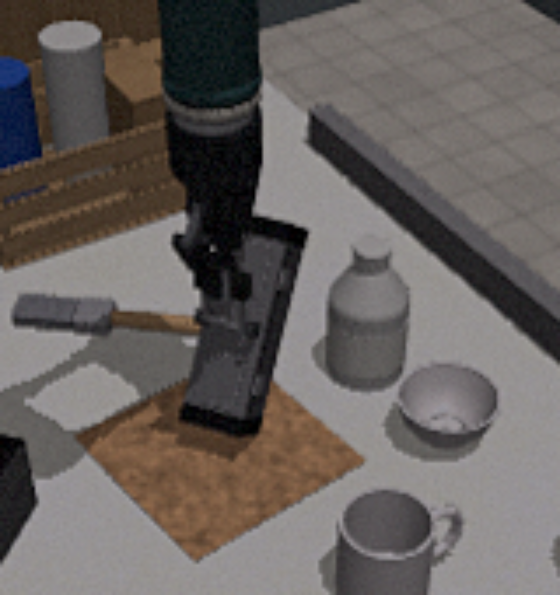

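It is tipping: the edge stays put and the case is at about 0.88 rad. I continue.

Emit:
jog_arm:
  increments: "-0.4 0 0 0; -0.5 0 0 0; -0.5 0 0 0; -0.5 0 0 0; -0.5 0 0 0; -0.5 0 0 0; -0.5 0.05 0 0; -0.3 0.05 0 0; 0 0 0 0"

```text
t: 17.1
ee_pos: [542.9, 224.0, 162.9]
ee_rot: [-90.0, 0.1, 37.0]
wrist_force: [1.2, 0.9, -5.0]
width: 0.144
```

```bash
python3 tl.py 8;python3 wl.py 8
```

```text
17.1 [542.9 224.  162.9] [ 1.2  0.9 -5. ]
17.15 [543.3 224.2 163.1] [-89.97   0.1   36.97] [ 0.17  0.2  -0.71  0.19 -0.16  0.06] [ 20.    8.8 106.9  -0.   64.4 -17. ]
```

View pics/t8.png

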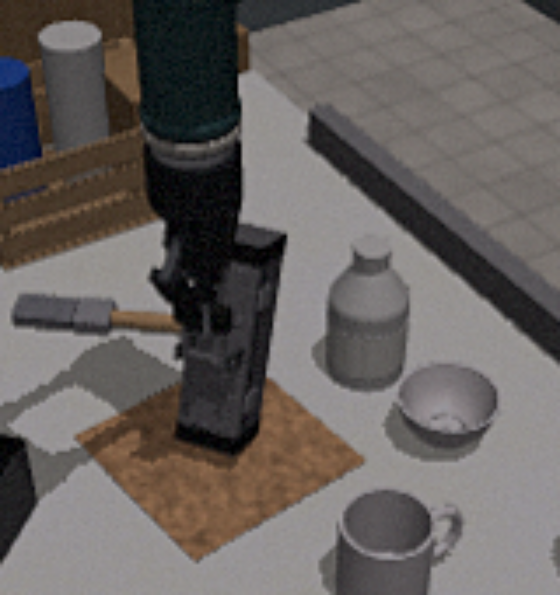

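View pics/w8.png

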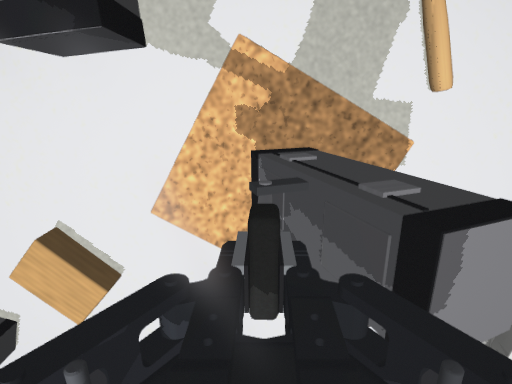

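```bash
cat > th.py <<'E'
import sys,pickle
from h import *
from station import arm
s,im,dp=pickle.load(open(f"w{sys.argv[1]}.pkl","rb"))
L=(cloud(dp,arm.camera_params("wrist"),(s["ee_pos"],s["ee_rot"]))-s["ee_pos"])@Ro.from_euler('xyz',s["ee_rot"],degrees=True).as_matrix()
u0,v0,u1,v1=map(int,sys.argv[2:6])
P=L[v0:v1,u0:u1].reshape(-1,3);P=P[np.isfinite(P).all(1)]
c=np.median(P,0);k=np.linalg.norm(P-c,axis=1)<80
for _ in range(4):
    c=P[k].mean(0);n=np.linalg.svd(P[k]-c,full_matrices=False)[2][2];n*=np.sign(n[0])*-1
    k=np.abs((P-c)@n)<3
print("inliers",k.sum(),"normal",n.round(3),"theta from flat",np.arctan2(-n[0],-n[1]),"pt",c.round(1))
E
python3 th.py 8 320 220 385 270; python3 th.py 8 285 195 330 250
```

```text
inliers 3241 normal [-0.935 -0.354  0.011] theta from flat 1.2091031814684896 pt [43.2 -5.6  4.3]
inliers 2238 normal [-0.937 -0.35   0.001] theta from flat 1.2132199010970348 pt [27.8 36.5  0.9]
```

θ = 1.21 rad, past the tipping point, with the case restrained by the handle. I continue to about 1.33.

Emit:
jog_arm:
  increments: "-0.25 0.08 0 0; -0.25 0.1 0 0; -0.25 0.1 0 0; -0.25 0.1 0 0; -0.25 0.12 0 0; -0.2 0.12 0 0; 0 0 0 0; 0 0 0 0"

```text
t: 18.0
ee_pos: [532.4, 215.8, 158.3]
ee_rot: [-90.0, 0.0, 37.0]
wrist_force: [-0.4, 0.5, -1.3]
width: 0.147
```

```bash
python3 tl.py 9;python3 wl.py 9; python3 th.py 9 285 195 330 250;python3 th.py 9 310 220 370 270
```

```text
18.0 [532.4 215.8 158.3] [-0.4  0.5 -1.3]
18.05 [532.5 215.9 158.4] [-90.    -0.    36.98] [ 0.07  0.05 -0.15  0.05 -0.07  0.02] [ 19.6   7.6 108.8  -0.   63.6 -17.4]
inliers 2236 normal [-0.964 -0.267  0.001] theta from flat 1.3006629933784009 pt [27.4 35.   1.6]
inliers 2965 normal [-0.968 -0.252  0.01 ] theta from flat 1.3159424235689405 pt [37.6 -3.1  3.2]
```

View pics/w9.png

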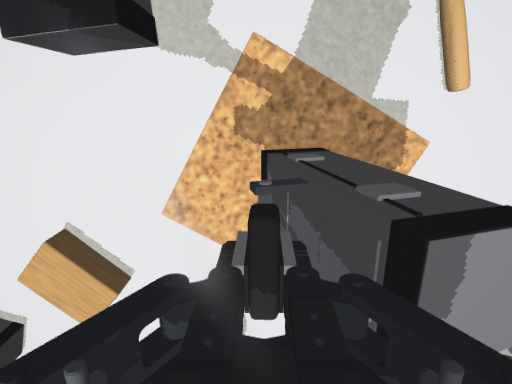

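θ ≈ 1.31 and the mat carries nearly all the weight. A last small step, then I open slightly and let the case ease onto the hand.

Emit:
jog_arm:
  increments: "-0.2 0.08 0 0; -0.2 0.1 0 0; -0.1 0.08 0 0; 0 0 0 0"

```text
t: 18.5
ee_pos: [528.1, 212.6, 155.6]
ee_rot: [-90.0, 0.0, 37.0]
wrist_force: [-1.4, -0.8, 1.9]
width: 0.146
```

Emit:
jog_arm:
  increments: "0 0 0 0; 0 0 0 0; 0 0 0 0; 0 0 0 0"
  claw: 2.4

```text
t: 18.9
ee_pos: [528.7, 212.9, 155.6]
ee_rot: [-90.0, -0.0, 37.0]
wrist_force: [-1.0, -1.2, 0.7]
width: 0.281
```

```bash
python3 tl.py 10;python3 wl.py 10; python3 th.py 10 285 195 310 240;python3 th.py 10 310 220 360 265
```

```text
18.9 [528.7 212.9 155.6] [-1.  -1.2  0.7]
18.95 [528.7 212.9 155.6] [-9.001e+01 -2.000e-02  3.698e+01] [-0.    0.03  0.1  -0.1  -0.02 -0.06] [ 19.4   7.2 109.6  -0.   63.2 -17.5]
inliers 1000 normal [-0.968 -0.25  -0.005] theta from flat 1.3184253309050389 pt [22.5 50.  -0.7]
inliers 2001 normal [-0.977 -0.21   0.026] theta from flat 1.359649178000509 pt [35.1 -7.7  7.7]
```

View pics/w10.png

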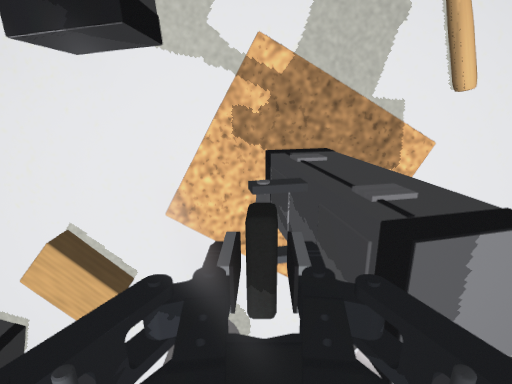

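View pics/t10.png

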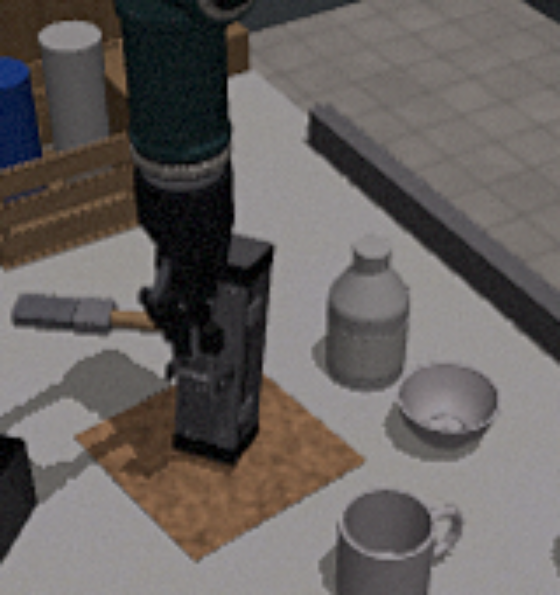

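The jaws now stand about 24 mm apart around the bar at (262,260), and the case leans gently on the knuckle (about 1.5 N). I move forward and up slowly so it follows to upright.

Emit:
jog_arm:
  increments: "-0.1 -0.05 0 0; -0.1 -0.05 0 0; -0.1 -0.05 0 0; -0.1 -0.05 0 0; -0.1 -0.05 0 0; -0.1 -0.05 0 0; -0.1 -0.05 0 0; -0.1 -0.05 0 0; -0.1 -0.05 0 0; -0.1 -0.05 0 0"

```text
t: 20.0
ee_pos: [520.4, 206.8, 160.5]
ee_rot: [-90.0, 0.0, 37.0]
wrist_force: [-1.0, -0.8, -0.2]
width: 0.28
```

```bash
python3 tl.py 11;python3 wl.py 11; python3 th.py 11 285 195 310 240;python3 th.py 11 310 220 350 265
```

```text
20.0 [520.4 206.8 160.5] [-1.  -0.8 -0.2]
20.05 [520.3 206.7 160.6] [-9.000e+01  1.000e-02  3.698e+01] [ 0.04  0.13 -0.12  0.03 -0.15 -0.04] [ 19.1   5.9 110.5  -0.   63.6 -17.9]
inliers 819 normal [-0.988 -0.12  -0.095] theta from flat 1.4499516549267153 pt [25.6 65.8 -7.7]
inliers 1551 normal [-0.989 -0.146  0.004] theta from flat 1.4244616401444183 pt [35.   1.6  3.6]
```

View pics/w11.png

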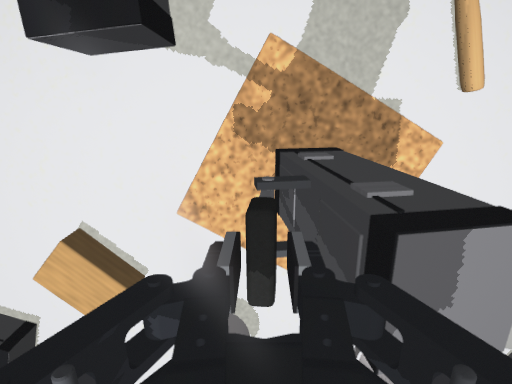

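It follows: θ ≈ 1.43. I continue.

Emit:
jog_arm:
  increments: "-0.1 -0.05 0 0; -0.1 -0.05 0 0; -0.1 -0.05 0 0; -0.1 -0.05 0 0; -0.1 -0.05 0 0; -0.1 -0.05 0 0; -0.1 -0.05 0 0; -0.1 -0.05 0 0; -0.1 -0.05 0 0; -0.1 -0.05 0 0"

```text
t: 21.1
ee_pos: [512.3, 200.8, 165.4]
ee_rot: [-90.0, 0.0, 37.0]
wrist_force: [-1.0, 0.4, 0.8]
width: 0.281
```

```bash
python3 tl.py 12;python3 wl.py 12; python3 th.py 12 315 220 340 265
```

```text
21.1 [512.3 200.8 165.4] [-1.   0.4  0.8]
21.15 [512.3 200.7 165.6] [-9.000e+01  1.000e-02  3.698e+01] [ 0.12  0.12 -0.19  0.1  -0.19  0.13] [ 18.8   4.6 111.3  -0.   64.1 -18.2]
inliers 991 normal [-0.996 -0.09   0.01 ] theta from flat 1.4804037329290474 pt [ 30.3 -11.9   9.9]
```

View pics/w12.png

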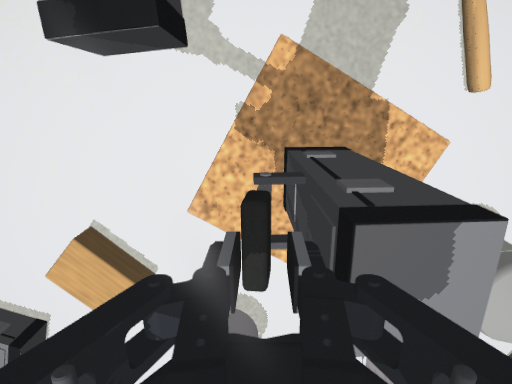

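View pics/t12.png

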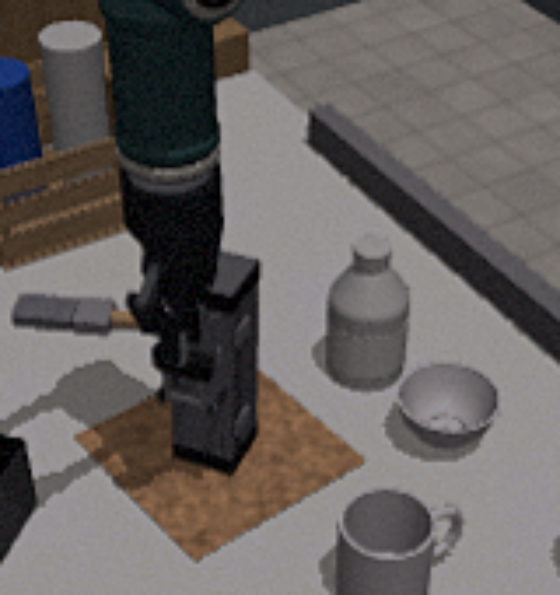

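Emit:
jog_arm:
  increments: "-0.1 -0.06 0 0; -0.1 -0.06 0 0; -0.1 -0.06 0 0; -0.1 -0.06 0 0; -0.1 -0.06 0 0; -0.1 -0.06 0 0; -0.1 -0.06 0 0; -0.1 -0.06 0 0; -0.1 -0.06 0 0; 0 0 0 0"

```text
t: 22.2
ee_pos: [505.4, 195.4, 171.1]
ee_rot: [-90.0, -0.0, 37.0]
wrist_force: [-0.8, 0.2, 0.2]
width: 0.281
```

```bash
python3 tl.py 13;python3 wl.py 13; python3 th.py 13 312 220 335 265
```

```text
22.2 [505.4 195.4 171.1] [-0.8  0.2  0.2]
22.25 [505.4 195.5 171. ] [-9.000e+01 -2.000e-02  3.698e+01] [ 0.01  0.2   0.03  0.04 -0.11 -0.03] [ 18.5   3.4 112.    0.   64.6 -18.5]
inliers 843 normal [-1.    -0.018  0.003] theta from flat 1.5530456884102073 pt [ 28.5 -11.9  10.4]
```

View pics/w13.png

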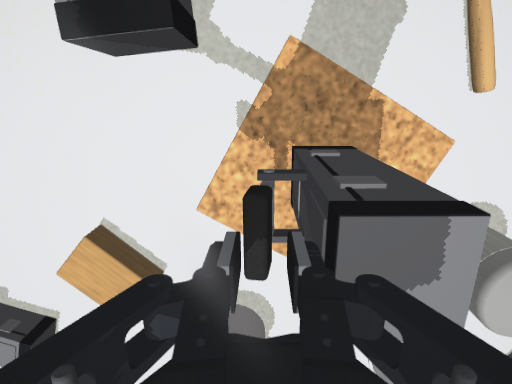

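θ ≈ 1.55, nearly upright, and the bar at (258,230) hangs free between the pads. I shift slightly away from the case and lift straight out.

Emit:
jog_arm:
  increments: "-0.2 -0.1 0 0; -0.1 -0.2 0 0; 0 -0.3 0 0; 0 -0.3 0 0; 0 -0.3 0 0; 0 -0.4 0 0; 0 -0.4 0 0; 0 -0.4 0 0; 0 -0.4 0 0; 0 0 0 0"

```text
t: 23.3
ee_pos: [503.4, 193.8, 199.8]
ee_rot: [-90.0, -0.1, 37.0]
wrist_force: [-0.4, 0.0, 0.2]
width: 0.282
```

```bash
python3 tl.py 14;python3 wl.py 14; python3 th.py 14 312 220 335 265
```

```text
23.3 [503.4 193.8 199.8] [-0.4  0.   0.2]
23.35 [503.2 193.8 199.4] [-9.002e+01 -5.000e-02  3.698e+01] [-0.04  0.29  0.58  0.1  -0.12  0.09] [ 18.4   1.7 110.6   0.   67.6 -18.6]
inliers 833 normal [-0.998 -0.069 -0.01 ] theta from flat 1.5014659702224435 pt [32.2  5.5  2.7]
```

View pics/w14.png

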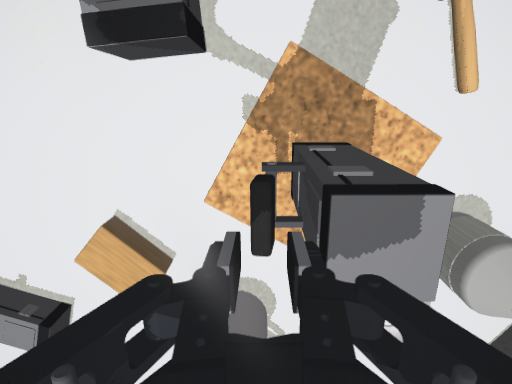

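View pics/t14.png

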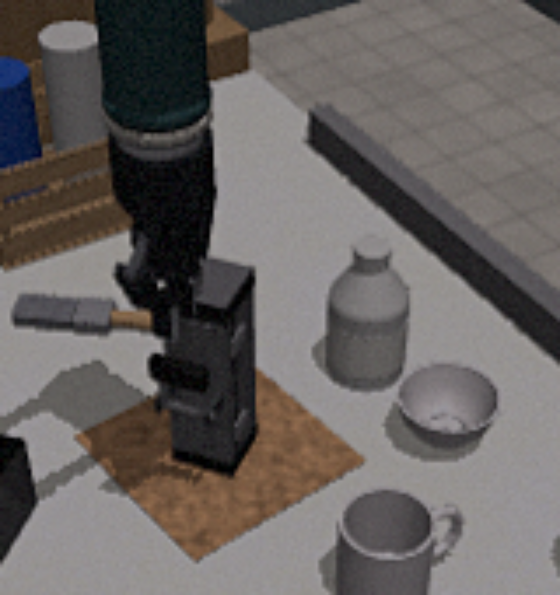

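The case stands with its handle free. I lift clear.

Emit:
jog_arm:
  increments: "-0.2 -0.5 0 0; -0.2 -1 0 0; 0 -1.5 0 0; 0 -2 0 0; 0 -2 0 0; 0 -2 0 0; -0.5 -2 0 0; -1 -1 0 0; -1 0 0 0; 0 0 0 0"

```text
t: 24.4
ee_pos: [478.6, 175.4, 319.0]
ee_rot: [-90.0, 0.0, 37.0]
wrist_force: [-0.3, -0.2, 0.7]
width: 0.281
```

Emit:
jog_arm:
  increments: "-1 0 0 0; -1.5 0 0 0; -2 0 0 0; -2 0 0 0; -2 0 0 0; -1 0 0 0; 0 0 0 0; 0 0 0 0; 0 0 0 0; 0 0 0 0"

```text
t: 25.4
ee_pos: [404.3, 119.4, 318.8]
ee_rot: [-90.0, 0.0, 37.0]
wrist_force: [-0.2, 0.1, -0.0]
width: 0.284
```

Run:
```python
from station import arm
from h import *
s=arm.observe();print(s["t"],s["ee_pos"].round(1),s["wrist_force"].round(2))
for n,(a,b,e,f) in (("side",(205,100,265,205)),("scene",(240,110,330,260))):
    im,dp=arm.get_image(n);W=cloud(dp,arm.camera_params(n))
    cv2.imwrite(f"pics/{n}F.png",im[:,:,::-1])
    P=W.reshape(-1,3);P=P[np.hypot(P[:,0]-554,P[:,1]-232)<150]
    T=P[(P[:,2]>190)&(P[:,2]<215)]
    k=np.ones(len(T),bool)
    c=np.median(T,0);k=np.linalg.norm(T-c,axis=1)<50
    for _ in range(4):
        c=T[k].mean(0);nn=np.linalg.svd(T[k]-c,full_matrices=False)[2][2];nn*=np.sign(nn[2]);k=np.abs((T-c)@nn)<3
    print(n,k.sum(),"top",c.round(1),"tilt",np.arccos(nn[2]),nn.round(3),cv2.minAreaRect(T[k][:,:2].astype(np.float32)))
    hsv=cv2.cvtColor(im,cv2.COLOR_RGB2HSV)
    m=(hsv[...,1]>80)&(np.abs(W[...,2]-4)<8)&(np.hypot(W[...,0]-554,W[...,1]-232)<150)
    print("mat",cv2.minAreaRect(W[m][:,:2].astype(np.float32)))
```

```text
25.4 [404.3 119.4 318.8] [-0.23  0.06 -0.  ]
side 278 top [549.1 228.3 203.5] tilt 0.020296382554037533 [-0.003 -0.02   1.   ] ((549.93359375, 228.81051635742188), (65.1116714477539, 62.10611343383789), 38.3105354309082)
mat ((555.5045166015625, 229.93556213378906), (204.66456604003906, 198.41453552246094), 7.026522159576416)
scene 264 top [556.5 231.  203.1] tilt 0.023371841891734704 [0.023 0.001 1.   ] ((555.7456665039062, 231.29412841796875), (64.7640151977539, 61.89543533325195), 33.97096633911133)
mat ((558.4716186523438, 231.75025939941406), (200.94573974609375, 196.94947814941406), 7.4909186363220215)
```

View pics/sideF.png

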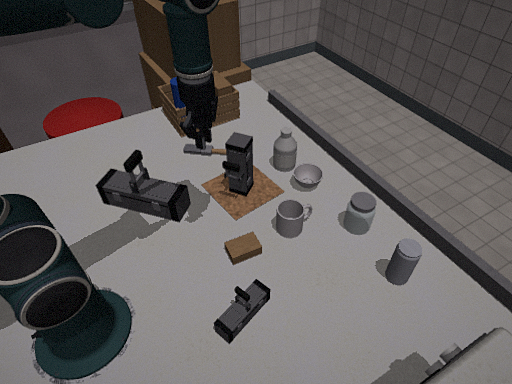

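View pics/sceneF.png

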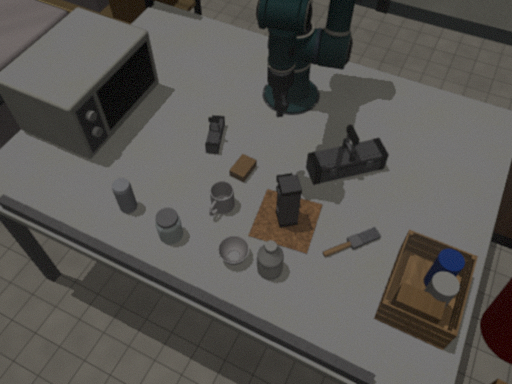

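Both views show the case standing upright at the mat's centre (side (240,165), scene (288,200)), with its top at about 203 mm. The other things are unmoved and the gripper is clear.

```bash
python3 -c "
from station import arm
print(arm.hand_in())"
```

```text
the job is handed in; nothing more can be done
None
```

The case now stands upright on its heavy end, on the cork mat and released. I handed the job in just after 25.4 s; the hand-in itself reports no verdict.

- **Which case:** I took the one measuring about 201 x 62 x 60 mm. The other two were about 272 x 85 x 81 mm and 152 x 49 x 46 mm.
- **Heavy end:** Lifted by its handle, the case hung at about 0.66 rad. The end that had been nearer the robot base sagged, so that is the end it stands on.
- **Standing it up:** I set the lower edge of that end on the mat and tipped the case up by its handle to about 1.34 rad. I then opened the jaws slightly and let it ease upright against the gripper's knuckles, because they would have blocked the last part of the tip if I had kept hold.

**Last checks**
- The top of the case is at about 203 mm, which matches standing flat on the 4 mm mat.
- The fitted tilt is about 0.02 rad, close to the noise of the measurement.
- The case's centre is within about 7 mm of the mat's centre.
- The wrist force is near zero with the gripper well clear, and the other things look unmoved in both pictures.

**One disagreement:** A wrist-camera fit just before the final lift read 1.50 rad, where about 1.57 is upright. It was taken at a grazing angle. The final side and scene cameras both showed the case upright, so I went by them.

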